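Show the spice dish to the stand camera, then park it by the grinder

TASK

Lift the flat closed spice dish, keeping it level, and hold it still for about three seconds in the viewing pose of the camera stand: centred between the two steel pointer tips, at their height, with its long side along the line from tip to tip. Touch no part of the stand. Then set the dish down gently in the middle of whichever round wooden trivet has the pepper grinder standing beside it (not the one beside the lighter), let go, and leave grinder, lighter and spoon where they are.

Things in the scene. Friction and masses are not known exactly. Their poses are not given: they have to be found in the camera images.
- dish: Flat closed spice dish, a clear plastic box with whole nutmegs inside and a clipped-on flat lid (steel frame with a clear window) that is flush with the sides (the lid stays on). 56 mm along its x, 130 mm along its y (the long side), 28 mm high, about 0.3 kg, plain vertical sides all round that can be gripped across the 56 mm. Starts lying on the ledge. Origin: centre of the underside; z up.
- dish_mid (a point): Centre of the dish, 14 mm above its underside; this point belongs at view during the viewing. Axes as the dish.
- view (a point): Viewing pose: the point midway between the two pointer tips, at their height. Its y axis runs along the line from tip to tip (either way round is the same), z up. The tips are 190 mm apart (95 mm either side of this point), so the 130 mm dish fits between with 30 mm to spare at each end. The height differs from time to time (0.15 to 0.22 m).
- stand: Fixed camera stand: steel base plate 90 mm (x) by 290 mm (y), 8 mm thick, a black camera 60 mm in diameter looking straight up in its middle (top 45 mm above the ledge), and two upright steel rods of 10 mm diameter, 263 mm high, at 130 mm either side along its y. Origin: centre of the underside.
- pointers: The two black clamps (22 x 24 x 18 mm) on the stand's uprights, each with a 23 mm steel pointer aimed at the other. Fixed. Origin: same point as view.
- trivet_left: Round dark wooden trivet, 150 mm in diameter, 14 mm thick, fixed on the ledge on the robot's left (+y). Origin: centre of the underside.
- trivet_right: The same trivet on the robot's right (-y). Origin: centre of the underside.
- grinder: Glass and steel pepper grinder, empty, 48 mm in diameter, 121 mm tall, standing about 150 mm from the centre of one of the trivets, on the side away from the robot and outward. Which trivet changes. Origin: centre of the underside.
- lighter: Metal flip-top lighter, 14 x 38 x 57 mm, standing upright at about 150 mm from the centre of the other trivet. Origin: centre of the underside.
- spoon: Rosewood spoon, 160 mm long, lying on the ledge at the left, past the left trivet; not needed. Origin: centre of the underside; handle to its -x.
Not all that is in view belongs to the job. Several things look just like the lighter: the one meant starts farthest to the robot's right. Of the things shaped like the grinder, the glass one is meant.

How it is judged:
On the way:
1. the dish is held still and level in the viewing pose for about three seconds (horizontal distance between dish_mid and view below 0.015 m and z of dish_mid in the frame of view between -0.012 and 0.012 m and angle between the y axis of dish and the y axis of view, either way round below 0.2 rad and angle between dish's own z axis and vertical below 0.12 rad and linear speed of dish below 0.03 m/s and angular speed of dish below 0.3 rad/s), for 2.7 s.
At the end, for the whole second after the job is handed in: The dish lies flat and at rest on the trivet that has the grinder beside it, its centre within 25 mm of the trivet's centre; grinder and lighter stand upright, they and the spoon are within 30 mm of where they were (((horizontal distance between grinder and trivet_left below 0.22 m and horizontal distance between dish and trivet_left below 0.025 m) or (horizontal distance between grinder and trivet_right below 0.22 m and horizontal distance between dish and trivet_right below 0.025 m)) and height (world z) of dish between 0.01 and 0.02 m and angle between dish's own z axis and vertical below 0.1 rad and linear speed of dish below 0.02 m/s and distance of each of grinder, lighter, spoon from where it was at the start of the episode below 0.03 m and angle between each of grinder, lighter's own z axis and vertical below 0.2 rad); the robot touches nothing.
It fails at once if the dish is tipped by more than 0.35 rad (angle between dish's own z axis and vertical above 0.35 rad).
It fails at once if the stand or its pointers are touched (over 2 N) (contact force between anything else and stand above 2 N or contact force between anything else and pointers above 2 N).
It fails at once if the dish is let go of in the air (more than 15 mm above the trivet) (height (world z) of dish above 0.029 m and contact force between the fingers and dish below 0.05 N).
It fails at once if the dish falls or is slammed onto a trivet (faster than 0.4 m/s) (height (world z) of dish below 0.024 m and linear speed of dish above 0.4 m/s and (horizontal distance between dish and trivet_left below 0.075 m or horizontal distance between dish and trivet_right below 0.075 m)).
It fails at once if the grinder, lighter or spoon is moved by more than 30 mm (distance of any of grinder, lighter, spoon from where it was at the start of the episode above 0.03 m).
It also fails if it takes over 69 s, if anything falls off the work surface, if the arm or the gripper's body presses on something with over 40 N, if the wrist force passes 120 N, or if a joint passes its speed limit or range.

ROBOT

A 7-joint arm with a two-finger parallel gripper is mounted at the origin on the work surface. World frame = base frame: x ahead of the robot, y to its left, z up, the work surface at z = 0. Lengths are in m, angles in rad, forces in N, time in s.
With the tool pointing down it reaches from about 0.4 to 0.875 m from the base axis. Payload 19.3 kg.
Tool frame: the origin (TCP) lies at the very end of the fingers, on their centre line; the grasp point (between the pads) lies 19 mm behind it; z points along the fingers, y is the line along which they close (so a half turn about z gives the same grasp; the last joint's range is limited). The gripper opens to 85 mm and grips with 20 to 120 N. Pads are 22 mm wide; open, the fingers measure 114 mm over their backs; the gripper's body (76 mm by 85 mm) begins 54 mm behind the grasp point. The pads swing forward as they close: fully open they stand 13 mm farther back than shut.
Start: joints at [1.073, 0.521, -0.036, 1.599, 0.021, 1.021, -0.113], TCP at [0.259, -0.569, 0.231] pointing down, gripper open.
Joint ranges: [-2.91, 2.91], [-0.3, 2.13], [-1.5, 1.42], [0.17, 2.43], [-1.26, 4.41], [0.16, 1.93], [-2.52, 2.52]. Speed limits (rad/s): [1.89, 1.89, 2.39, 2.39, 3.01, 3.01, 3.01].

INTERFACE

Orientations are given as [roll, pitch, yaw] about the fixed x, y, z axes, in that order (R = Rz(yaw) Ry(pitch) Rx(roll)).
In Python, from workcell import monitor, optics, workorder gives the robot as it stands.
- The arm moves only by the tool apply_moves, never from a script. Its arguments are lists of equal length, an entry for each row: "linear": the shift along the tool's x, y, z each as a share of 0.1 m, from -1 to 1, a list of three; "delta_rot": the turn, a rotation vector about the tool's x, y, z each as a share of 120 degrees, from -1 to 1, a list of three. A call has exactly 5 rows; each row is the pose to reach, as a shift and turn from the pose commanded when the call began, along the tool's axes at that moment; what a row does not reach only later rows make up. A row lasts 1/12 s, in which the tool goes at most 41.7 mm and 7.16 degrees, less where a joint would pass 70% of its speed; a pose out of reach is approached as far as the arm can. A call with a number of a shift or a turn outside -1 to 1 is refused whole. A call with a gripper value outside its range is refused whole. "gripper" is the opening, from -1 (shut) to 1 (fully open), set as the call begins (left out, the last holds). The fingers move at their own pace and stop on an object; "force" is the grip in N (left out, the last holds). Time passes only in rows, so rows that repeat a pose let the fingers close, or fill a call up. It gives the time, the measured TCP pose, the force, the opening and the grip force at its end, in the units of the state.
- monitor.observe(): the state, without advancing time (a new reading comes with each control period).
- optics.grab_frame(name): name is "scene" or "top" or "wrist"; returns (picture, depth): 420x560x3 uint8, red, green, blue; 420x560 float32, m along the optical axis (not along the pixel's ray), 0 where there is no reading.
- optics.camera_info(name): a dict with "fx", "fy", "cx", "cy" (pixels), "rvec" (rotation vector, rad) and "tvec" (3), from world to camera coordinates, as OpenCV has them; the wrist camera has in their place "T_tool_cam" (4x4, takes a point from camera to tool coordinates, whose origin is the TCP and whose axes are the flange's). Camera axes: x right, y down, z forward; pixel columns grow to the right and rows downward; lengths in m; the calibration is good to about 2 mm. A picture is of the moment at which its call begins: read the wrist's pose just before it. camera_info takes no time and is no camera call.
- workorder.job_done(): hands the job in; it is judged then, once.
The state is a dict: "clock": time; "qpos": joint angles; "qd": joint speeds; "joint_efforts": joint torques, N m; "position": TCP position; "tool_rot": TCP orientation; "force": force on the tool from outside, world axes, zero at the start; "moment": the same for the moment, N m; "grip_width": finger opening in m; "finger_force": force on a finger pad.
Only numpy, scipy, OpenCV 4.12 (cv2) and the standard library are available. Lean on these libraries where they do the work, as an engineer would, in place of code of your own. Each camera call takes 0.05 s, during which the arm holds its last target. There are 200 camera calls.

## Working session

There is one attempt and no reset: what is moved stays moved. The work goes in short steps, Python scripts to look and compute and a tool call to move; the robot and the scene stay as the last step left them, time stands still between calls to the robot, and variables do not carry over. Pictures are saved under pics/ and viewed, at most 10 in all, crops included, and the job is handed in when it is done.

Besides the shell and the picture viewer there is one more tool, called after "Call:" as name(argument=value, ...) on one line, values as JSON. apply_moves: Moves the arm, as the interface text tells. Its arguments: {"type":"object","properties":{"linear":{"type":"array"},"delta_rot":{"type":"array"},"gripper":{"type":"number"},"force":{"type":"number"}},"required":["linear","delta_rot"]}

```bash
mkdir -p pics; cat > h.py <<'E'
import numpy as np, cv2
from workcell import monitor, optics, workorder
from scipy.spatial.transform import Rotation as R
def grab(n):
    s=monitor.observe(); im,d=optics.grab_frame(n); c=optics.camera_info(n)
    v,u=np.mgrid[:420,:560]
    P=np.dstack([(u-c['cx'])/c['fx']*d,(v-c['cy'])/c['fy']*d,d])
    if n=='wrist':
        T=c['T_tool_cam']; T=np.array(T); P=P@T[:3,:3].T+T[:3,3]
        P=P@R.from_euler('xyz',s['tool_rot']).as_matrix().T+np.array(s['position'])
    else:
        Rm=cv2.Rodrigues(np.array(c['rvec'],float))[0]; P=(P-np.array(c['tvec']).ravel())@Rm
    P[d==0]=np.nan
    return im,P,s
def save(n,im): cv2.imwrite('pics/'+n,im[:,:,::-1])
E
python3 - <<'E'
from h import *
for n in('scene','top'):
    im,P,s=grab(n); np.savez(n,im=im,P=P)
    save(n+'.png',im)
print(s); 
E
```

```text
{'clock': 0.05, 'qpos': array([ 1.07281028,  0.52201929, -0.03633194,  1.59996737,  0.02118104,
        1.02110401, -0.11276673]), 'qd': array([ 8.38221875e-05, -1.78889972e-03, -1.21473100e-03, -2.42131962e-03,
        8.06533684e-04,  2.53585515e-04,  1.14975488e-03]), 'joint_efforts': array([ 6.35906006e-03, -9.29425979e+01,  1.98710874e+00, -3.70978475e+01,
        1.82924769e-02,  4.99464950e-03, -2.01341636e-04]), 'position': array([ 0.25912752, -0.56839836,  0.23073694]), 'tool_rot': array([-3.14048043e+00,  6.03557362e-05,  4.27802649e-01]), 'force': array([-1.96213538e-05,  1.68356204e-01, -9.49523121e-01]), 'moment': array([ 0.02691477, -0.00439439,  0.03188634]), 'finger_force': 0.0, 'grip_width': 0.0855621699621941}
```

View pics/scene.png

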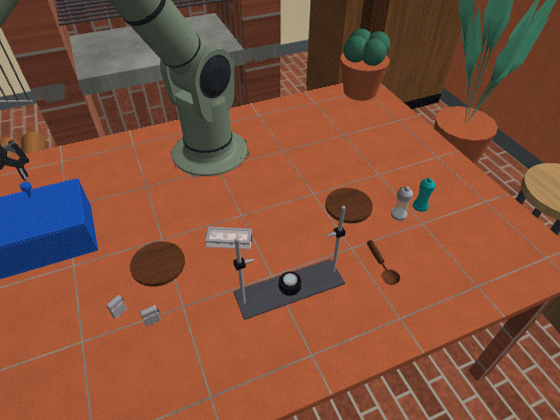

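View pics/top.png

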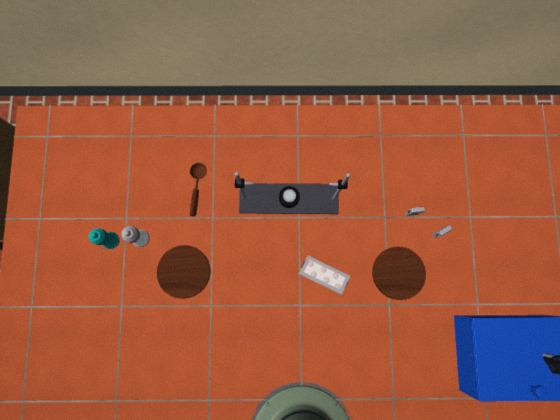

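Scene: dish at top (325,274), stand tips near (243,184)/(342,184), trivets at (184,271) and (399,273). Grinder candidates are the teal one (103,238) and the clear one (133,236). Lighter candidates are (415,211) and (443,231). I'll measure these and enlarge the grinders to confirm.

```bash
python3 - <<'E'
from h import *
f=np.load('top.npz'); im,P=f['im'],f['P']; Z=P[...,2]
hsv=cv2.cvtColor(im,cv2.COLOR_RGB2HSV)
def box(n,u0,u1,v0,v1,zl,zh):
    m=np.zeros(Z.shape,bool); m[v0:v1,u0:u1]=1; m&=(Z>zl)&(Z<zh); q=P[m]
    r=cv2.minAreaRect(q[:,:2].astype(np.float32))
    print(n,len(q),'med',np.median(q,0).round(4),'rect',np.round(r[0],4),np.round(r[1],4),round(r[2],1))
    return q
box('dish',290,360,245,305,.02,.04)
box('trivL',150,218,240,305,.009,.03); box('trivR',365,432,240,305,.009,.03)
box('base',230,350,165,220,.004,.02)
q=box('tipsL',230,290,165,220,.1,.4); 
q2=box('tipsR',290,355,165,220,.1,.4)
for a in(q,q2):
    for z in np.arange(.1,.28,.01):
        b=a[(a[:,2]>z)&(a[:,2]<=z+.01)]
        if len(b): print(round(z,2),len(b),b[:,0].mean().round(4),b[:,1].min().round(4),b[:,1].max().round(4))
box('cam',270,310,180,215,.035,.06)
box('gr',118,152,220,252,.02,.3); box('teal',85,118,220,252,.02,.3); box('L1',400,428,200,222,.02,.3); box('L2',430,456,220,242,.02,.3)
box('blue',455,560,315,400,.02,.3); box('spoon',180,212,160,220,.004,.1)
g=np.load('scene.npz'); im,P=g['im'],g['P']
q=P[225:275,228:270].reshape(-1,3); q=q[(q[:,2]>.1)&(q[:,0]>.5)]
def tip(u0,u1,v0,v1):
    q=P[v0:v1,u0:u1].reshape(-1,3); q=q[(q[:,2]>.1)&(q[:,2]<.3)]
    for z in np.arange(.1,.28,.01):
        b=q[(q[:,2]>z)&(q[:,2]<=z+.01)]
        if len(b): print('s',round(z,2),len(b),np.median(b,0).round(4),b[:,1].min().round(4),b[:,1].max().round(4))
tip(225,262,230,300); tip(322,352,200,275)
a=cv2.resize(im[165:285,320:450],None,fx=3,fy=3,interpolation=2); b=cv2.resize(im[225:345,220:360],None,fx=3,fy=3,interpolation=2)
save('crop.png',np.hstack([a,b]))
c=optics.camera_info('top'); print(c)
E
```

```text
dish 963 med [ 0.4351 -0.071   0.0287] rect [ 0.4355 -0.07  ] [0.1334 0.0566] 63.1
trivL 2225 med [0.4459 0.3253 0.0152] rect [0.4426 0.3257] [0.1552 0.1481] 4.4
trivR 2220 med [ 0.4378 -0.2819  0.0158] rect [ 0.4394 -0.2823] [0.1486 0.1484] 56.9
base 3019 med [0.6561 0.0192 0.009 ] rect [0.676  0.0232] [0.3524 0.1629] 89.8
tipsL 159 med [0.6556 0.1537 0.1843] rect [0.6583 0.1449] [0.0215 0.0448] 1.7
tipsR 170 med [ 0.6519 -0.0992  0.1848] rect [ 0.6562 -0.093 ] [0.0458 0.0213] 73.0
0.1 3 0.6546 0.1551 0.1604
0.11 4 0.6558 0.1523 0.1571
0.12 3 0.6546 0.1541 0.159
0.13 3 0.6549 0.1534 0.1582
0.17 33 0.6551 0.1226 0.1653
0.18 68 0.6572 0.1298 0.1673
0.19 4 0.6545 0.1537 0.1563
0.2 4 0.6556 0.1526 0.1606
0.21 5 0.6553 0.1523 0.1596
0.22 3 0.6543 0.1536 0.1584
0.23 6 0.6547 0.1527 0.16
0.24 4 0.655 0.1522 0.1592
0.25 5 0.6553 0.1518 0.1582
0.26 14 0.6577 0.1528 0.1603
0.1 2 0.6511 -0.1051 -0.1006
0.11 4 0.6527 -0.1018 -0.098
0.12 4 0.6505 -0.1029 -0.0999
0.13 4 0.6511 -0.1058 -0.0988
0.14 1 0.65 -0.1024 -0.1024
0.17 29 0.6514 -0.1123 -0.0692
0.18 72 0.6533 -0.1142 -0.0686
0.19 6 0.6513 -
[... 1945 characters left out ...]
585 0.1693] 0.1576 0.1602
s 0.17 41 [0.6647 0.1477 0.1774] 0.1236 0.1682
s 0.18 71 [0.6612 0.1532 0.1847] 0.1284 0.17
s 0.19 13 [0.6607 0.156  0.1957] 0.1537 0.1616
s 0.2 10 [0.6615 0.1563 0.206 ] 0.153 0.1641
s 0.21 11 [0.6609 0.1556 0.2157] 0.1532 0.1593
s 0.22 15 [0.6615 0.1563 0.2255] 0.1538 0.163
s 0.23 12 [0.6612 0.1567 0.2365] 0.1544 0.1607
s 0.24 12 [0.6609 0.1554 0.246 ] 0.1522 0.1634
s 0.25 12 [0.6609 0.1561 0.2543] 0.1537 0.1619
s 0.26 15 [0.6593 0.1569 0.2638] 0.1534 0.1621
{'fx': 425.986658180851, 'fy': 425.986658180851, 'cx': 277.34761947773404, 'cy': 218.72973984920392, 'rvec': array([ 2.13106055, -2.14055544,  0.19254959]), 'tvec': array([0.06296992, 0.58768649, 1.13759905])}
```

View pics/crop.png

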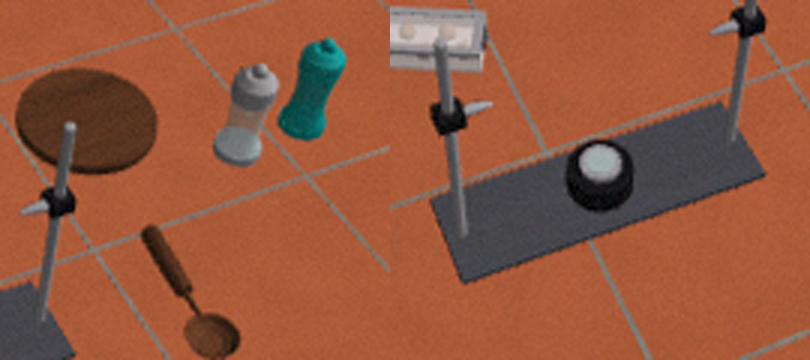

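The crop shows the clear glass and steel grinder at (247,110) beside the left trivet and a teal, opaque look-alike at (312,90). The target is therefore trivet_left, at about (0.444, 0.3255). The lighter meant is the rightmost, at y≈-0.40, and stays put. Next I'll refine the pointer height and plan the approach.

```bash
cat >> h.py <<'E'
def plan(wps,start=None):
    """wps: list of (x,y,z,yaw deg); prints tool-frame shares for one call each"""
    s=monitor.observe()
    p,y=(np.array(s['position']),s['tool_rot'][2]) if start is None else (np.array(start[:3]),np.radians(start[3]))
    for w in wps:
        d=np.array(w[:3])-p; c,sn=np.cos(y),np.sin(y); dy=(np.radians(w[3])-y+np.pi)%(2*np.pi)-np.pi
        t=np.round(np.array([d@[c,sn,0],d@[sn,-c,0],-d[2]])/.1,2); r=np.round(-np.degrees(dy)/120,3)
        p=p+.1*(t[0]*np.array([c,sn,0])+t[1]*np.array([sn,-c,0])-[0,0,t[2]]); y-=np.radians(r*120)
        print(t,r,'->',p.round(4),np.degrees(y).round(1))
E
python3 - <<'E'
from h import *
for n in('top','scene'):
    P=np.load(n+'.npz')['P'].reshape(-1,3)
    for a,b in((.122,.14),(.145,.168),(-.086,-.066),(-.115,-.09)):
        q=P[(P[:,0]>.63)&(P[:,0]<.68)&(P[:,1]>a)&(P[:,1]<b)&(P[:,2]>.16)&(P[:,2]<.195)]
        print(n,a,b,len(q),np.percentile(q[:,2],[5,25,50,75,95]).round(4),np.median(q[:,0]).round(4))
plan([(.31,-.52,.25,24.5),(.35,-.43,.25,24.5),(.385,-.335,.23,24.5),(.41,-.24,.2,24.5),(.425,-.15,.2,24.5),(.4355,-.07,.2,24.5),(.4355,-.07,.17,45),(.4355,-.07,.15,63.1)])
E
```

```text
top 0.122 0.14 23 [0.1756 0.1776 0.1788 0.1807 0.1823] 0.6576
top 0.145 0.168 70 [0.1749 0.1825 0.1844 0.1858 0.1883] 0.654
top -0.086 -0.066 22 [0.1758 0.1784 0.1796 0.1806 0.1829] 0.6541
top -0.115 -0.09 74 [0.1749 0.182  0.1844 0.1864 0.1892] 0.6503
scene 0.122 0.14 17 [0.1766 0.1779 0.1799 0.1805 0.1816] 0.6589
scene 0.145 0.168 91 [0.1715 0.1793 0.1838 0.1857 0.1908] 0.6636
scene -0.086 -0.066 27 [0.1752 0.1771 0.1785 0.1803 0.182 ] 0.656
scene -0.115 -0.09 109 [0.1708 0.178  0.184  0.1862 0.1899] 0.6611
[ 0.66 -0.23 -0.19] 0.0 -> [ 0.3097 -0.5201  0.2498] 24.5
[ 0.74 -0.65 -0.  ] 0.0 -> [ 0.35   -0.4303  0.2498] 24.5
[ 0.71 -0.72  0.2 ] 0.0 -> [ 0.3848 -0.3353  0.2298] 24.5
[ 0.62 -0.76  0.3 ] 0.0 -> [ 0.4097 -0.2404  0.1998] 24.5
[ 0.51 -0.76 -0.  ] 0.0 -> [ 0.4245 -0.1501  0.1998] 24.5
[ 0.43 -0.68 -0.  ] 0.0 -> [ 0.4354 -0.0704  0.1998] 24.5
[ 0.  -0.   0.3] -0.171 -> [ 0.4354 -0.0704  0.1698] 45.0
[ 0.  -0.   0.2] -0.151 -> [ 0.4354 -0.0704  0.1498] 63.2
```

The pointer height is 0.176: the clamp top at 0.185 minus 9 mm agrees with the pointer's top surface at 0.179 minus its radius. Now moving to above the dish.

Call:
apply_moves(linear=[[0.13,-0.05,-0.04],[0.26,-0.09,-0.08],[0.4,-0.14,-0.11],[0.53,-0.18,-0.15],[0.66,-0.23,-0.19]], delta_rot=[[0,0,0],[0,0,0],[0,0,0],[0,0,0],[0,0,0]], gripper=1)

```text
clock: 0.52
position: [0.3115, -0.519, 0.2508]
tool_rot: [3.141, -0.0, 0.429]
force: [-0.1, 0.3, -0.1]
grip_width: 0.0851
finger_force: 0.0
```

Call:
apply_moves(linear=[[0.15,-0.13,0],[0.3,-0.26,0],[0.44,-0.39,0],[0.59,-0.52,0],[0.74,-0.65,0]], delta_rot=[[0,0,0],[0,0,0],[0,0,0],[0,0,0],[0,0,0]])

```text
clock: 0.93
position: [0.3512, -0.4288, 0.2507]
tool_rot: [3.141, -0.0, 0.429]
force: [0.8, -0.7, 0.4]
grip_width: 0.0853
finger_force: 0.0
```

Call:
apply_moves(linear=[[0.14,-0.14,0.04],[0.28,-0.29,0.08],[0.43,-0.43,0.12],[0.57,-0.58,0.16],[0.71,-0.72,0.2]], delta_rot=[[0,0,0],[0,0,0],[0,0,0],[0,0,0],[0,0,0]])

```text
clock: 1.35
position: [0.3856, -0.3337, 0.2306]
tool_rot: [3.141, -0.0, 0.429]
force: [0.8, -0.5, -0.2]
grip_width: 0.0853
finger_force: 0.0
```

Call:
apply_moves(linear=[[0.12,-0.15,0.06],[0.25,-0.3,0.12],[0.37,-0.46,0.18],[0.5,-0.61,0.24],[0.62,-0.76,0.3]], delta_rot=[[0,0,0],[0,0,0],[0,0,0],[0,0,0],[0,0,0]])

```text
clock: 1.77
position: [0.4104, -0.2388, 0.2005]
tool_rot: [3.141, -0.0, 0.429]
force: [0.8, -0.4, -0.3]
grip_width: 0.086
finger_force: 0.0
```

Call:
apply_moves(linear=[[0.1,-0.15,0],[0.2,-0.3,0],[0.31,-0.46,0],[0.41,-0.61,0],[0.51,-0.76,0]], delta_rot=[[0,0,0],[0,0,0],[0,0,0],[0,0,0],[0,0,0]])

```text
clock: 2.18
position: [0.4249, -0.1486, 0.2007]
tool_rot: [3.141, -0.0, 0.429]
force: [-0.1, 0.8, 0.1]
grip_width: 0.0857
finger_force: 0.0
```

Call:
apply_moves(linear=[[0.09,-0.14,0],[0.17,-0.27,0],[0.26,-0.41,0],[0.34,-0.54,0],[0.43,-0.68,0]], delta_rot=[[0,0,0],[0,0,0],[0,0,0],[0,0,0],[0,0,0]])

```text
clock: 2.6
position: [0.4356, -0.0692, 0.2007]
tool_rot: [3.141, -0.0, 0.428]
force: [-0.1, -0.8, 0.2]
grip_width: 0.0853
finger_force: 0.0
```

Call:
apply_moves(linear=[[0,0,0.06],[0,0,0.12],[0,0,0.18],[0,0,0.24],[0,0,0.3]], delta_rot=[[0,0,-0.034],[0,0,-0.068],[0,0,-0.102],[0,0,-0.136],[0,0,-0.171]])

```text
clock: 3.02
position: [0.4357, -0.0698, 0.1704]
tool_rot: [3.141, -0.0, 0.79]
force: [0.3, 0.2, -0.6]
grip_width: 0.0851
finger_force: 0.0
```

Call:
apply_moves(linear=[[0,0,0.05],[0,0,0.1],[0,0,0.15],[0,0,0.2],[0,0,0.2]], delta_rot=[[0,0,-0.04],[0,0,-0.08],[0,0,-0.12],[0,0,-0.151],[0,0,-0.151]])

```text
clock: 3.43
position: [0.4353, -0.0699, 0.15]
tool_rot: [-3.141, 0.0, 1.106]
force: [-0.3, -0.1, -0.8]
grip_width: 0.0852
finger_force: 0.0
```

```bash
python3 - <<'E'
from h import *
im,P,s=grab('wrist'); save('w1.png',im); Z=P[...,2]
m=(Z>.02)&(Z<.04)&(np.hypot(P[...,0]-.4355,P[...,1]+.07)<.09); q=P[m]
print(len(q),np.median(q,0),cv2.minAreaRect(q[:,:2].astype(np.float32)),s['position'],s['tool_rot'])
E
```

```text
8450 [ 0.43734607 -0.0615266   0.02574317] ((0.43525180220603943, -0.06701376289129257), (0.13227666914463043, 0.056371912360191345), 63.44678497314453) [ 0.4353048  -0.06990124  0.14997951] [-3.14103646e+00  1.56662901e-04  1.10628177e+00]
```

View pics/w1.png

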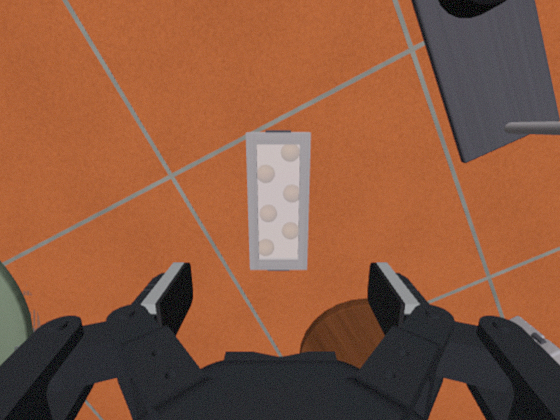

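Fingers straddle the dish (centre at (278,200), aligned with the tool). Descending and gripping.

Call:
apply_moves(linear=[[0.01,0,0.18],[0.01,0,0.36],[0.01,0,0.54],[0.01,0,0.72],[0.01,0,0.9]], delta_rot=[[0,0,0],[0,0,0],[0,0,0],[0,0,0],[0,0,0]])

```text
clock: 3.9
position: [0.4364, -0.0695, 0.0601]
tool_rot: [3.141, -0.0, 1.099]
force: [0.7, 0.4, -0.7]
grip_width: 0.0856
finger_force: 0.0
```

Call:
apply_moves(linear=[[0,0,0.15],[0,0,0.3],[0,0,0.45],[0,0,0.57],[0,0,0.57]], delta_rot=[[0,0,0],[0,0,0],[0,0,0],[0,0,0],[0,0,0]])

```text
clock: 4.32
position: [0.4355, -0.0692, 0.0021]
tool_rot: [-3.14, 0.001, 1.1]
force: [-1.7, 0.3, -0.1]
grip_width: 0.0855
finger_force: 0.0
```

Call:
apply_moves(linear=[[0,0,0],[0,0,0],[0,0,0],[0,0,0],[0,0,0]], delta_rot=[[0,0,0],[0,0,0],[0,0,0],[0,0,0],[0,0,0]], gripper=-1, force=50)

```text
clock: 4.73
position: [0.4364, -0.0697, 0.0044]
tool_rot: [3.14, -0.0, 1.102]
force: [-2.2, 1.9, 9.8]
grip_width: 0.055
finger_force: 51.4
```

Call:
apply_moves(linear=[[0,0,0],[0,0,0],[0,0,0],[0,0,0],[0,0,0]], delta_rot=[[0,0,0],[0,0,0],[0,0,0],[0,0,0],[0,0,0]])

```text
clock: 5.15
position: [0.4364, -0.0697, 0.0044]
tool_rot: [3.14, -0.001, 1.101]
force: [-2.8, 2.8, 8.9]
grip_width: 0.055
finger_force: 51.4
```

Call:
apply_moves(linear=[[0,0,-0.06],[0,0,-0.14],[0,0,-0.24],[0,0,-0.36],[0,0,-0.48]], delta_rot=[[0,0,0],[0,0,0],[0,0,0],[0,0,0],[0,0,0]])

```text
clock: 5.57
position: [0.436, -0.0699, 0.0527]
tool_rot: [3.141, -0.0, 1.102]
force: [0.5, -0.9, -3.8]
grip_width: 0.0554
finger_force: 55.0
```

Call:
apply_moves(linear=[[0,0,-0.14],[0,0,-0.28],[0,0,-0.42],[0,0,-0.56],[0,0,-0.7]], delta_rot=[[0,0,0],[0,0,0],[0,0,0],[0,0,0],[0,0,0]])

```text
clock: 5.98
position: [0.4359, -0.0699, 0.123]
tool_rot: [3.141, -0.0, 1.102]
force: [-0.1, -0.4, -3.2]
grip_width: 0.0551
finger_force: 55.0
```

Call:
apply_moves(linear=[[0,0,-0.1],[0,0,-0.2],[0,0,-0.3],[0,0,-0.4],[0,0,-0.4]], delta_rot=[[0,0,0],[0,0,0],[0,0,0],[0,0,0],[0,0,0]])

```text
clock: 6.4
position: [0.4367, -0.0699, 0.163]
tool_rot: [3.14, -0.001, 1.102]
force: [0.2, -0.8, -2.9]
grip_width: 0.0551
finger_force: 55.2
```

```bash
python3 - <<'E'
from h import *
s=monitor.observe(); p=s['position']; print(p,s['tool_rot'],s['force'],s['moment'],s['finger_force'])
for n in('top','wrist','scene'):
    im,P,_=grab(n); Z=P[...,2]
    m=(np.hypot(P[...,0]-p[0],P[...,1]-p[1])<.09)&(Z>.15)&(Z<p[2]+.035)
    np.savez('l_'+n,im=im,P=P)
    u=np.argwhere(m); q=P[m]
    print(n,len(q),u.min(0),u.max(0),np.median(q,0).round(4))
    if n=='wrist':
        m[262:]=0; q=P[m]
        A=np.c_[q[:,:2],np.ones(len(q))]; k=np.linalg.lstsq(A,q[:,2],rcond=None)[0]; print('slope',k)
        print(cv2.minAreaRect(q[:,:2].astype(np.float32)))
    save('l_'+n+'.png',im)
E
```

```text
[ 0.43667823 -0.06988218  0.16297639] [ 3.13965654e+00 -5.85428228e-04  1.10193141e+00] [ 0.21553629 -0.8463225  -2.88390563] [ 0.00426351 -0.07957575  0.03323452] 55.21072804927826
top 279 [249 303] [284 323] [ 0.4527 -0.024   0.1871]
wrist 29732 [135 180] [359 379] [ 0.4471 -0.0487  0.1834]
slope [0.00423871 0.00670582 0.18157156]
((0.45496922731399536, -0.034610141068696976), (0.05693237483501434, 0.06808200478553772), 63.059024810791016)
scene 917 [186 197] [211 249] [ 0.4481 -0.0624  0.185 ]
```

View pics/l_wrist.png

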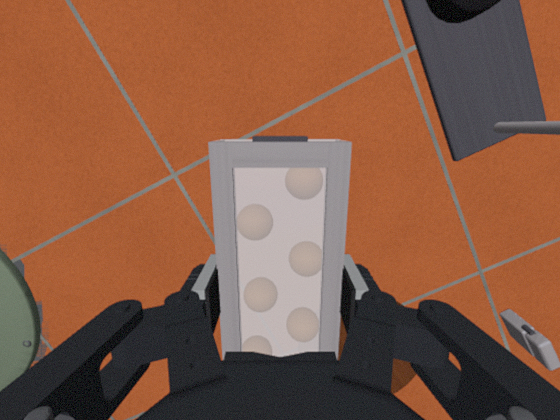

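Dish held level between the pads, lid edge at row 140. Checking its offset along the tool, and planning the way to view.

```bash
python3 - <<'E'
from h import *
s=monitor.observe(); p=s['position'];a=s['tool_rot'][2]
for n in('wrist','scene','top'):
    P=np.load('l_'+n+'.npz')['P'].reshape(-1,3)
    d=P[:,:2]-p[:2]; L=d@[np.cos(a),np.sin(a)]; W=d@[np.sin(a),-np.cos(a)]
    m=(abs(W)<.024)&(abs(L)<.1)&(P[:,2]>.178)&(P[:,2]<.192)
    print(n,m.sum(),np.percentile(L[m],[0,1,50,99,100]).round(4),np.median(P[m,2]).round(4))
    m=(abs(W)<.035)&(L>.03)&(L<.06)&(P[:,2]>.178)&(P[:,2]<.192)
    print('  W',np.percentile(W[m],[1,99]).round(4))
plan([(.44,-.05,.19,70),(.45,-.01,.19,80),(.455,.027,.185,89.2),(.5,.027,.1665,89.2),(.56,.027,.1665,89.2),(.615,.027,.1665,89.2),(.645,.027,.1665,89.2),(.657,.027,.1665,89.2)])
E
```

```text
wrist 23732 [-0.0364 -0.0323  0.0251  0.0669  0.0684] 0.1831
  W [-0.0264  0.0285]
scene 461 [-0.0657 -0.0641  0.0196  0.0665  0.0675] 0.1859
  W [-0.0268  0.0299]
top 230 [0.0243 0.0266 0.0517 0.0665 0.0667] 0.1873
  W [-0.026   0.0281]
[ 0.2  -0.05 -0.29] -0.057 -> [ 0.4404 -0.0497  0.19  ] 70.0
[ 0.41 -0.05  0.  ] -0.083 -> [ 0.4498 -0.0095  0.19  ] 79.9
[ 0.37 -0.01  0.05] -0.077 -> [0.4552 0.0271 0.185 ] 89.2
[0.01 0.45 0.19] -0.0 -> [0.5002 0.0275 0.166 ] 89.2
[ 0.   0.6 -0. ] -0.0 -> [0.5602 0.0266 0.166 ] 89.2
[ 0.01  0.55 -0.  ] -0.0 -> [0.6153 0.0268 0.166 ] 89.2
[ 0.01  0.3  -0.  ] -0.0 -> [0.6453 0.0274 0.166 ] 89.2
[-0.    0.12 -0.  ] -0.0 -> [0.6573 0.0272 0.166 ] 89.2
```

Call:
apply_moves(linear=[[0.04,-0.01,-0.06],[0.08,-0.02,-0.12],[0.12,-0.03,-0.18],[0.16,-0.04,-0.24],[0.2,-0.05,-0.29]], delta_rot=[[0,0,-0.011],[0,0,-0.022],[0,0,-0.034],[0,0,-0.046],[0,0,-0.057]])

```text
clock: 6.97
position: [0.4408, -0.0491, 0.1911]
tool_rot: [3.141, -0.0, 1.225]
force: [0.3, -0.6, -2.2]
grip_width: 0.0549
finger_force: 55.0
```

Call:
apply_moves(linear=[[0.08,-0.01,0],[0.16,-0.02,0],[0.25,-0.03,0],[0.33,-0.04,0],[0.41,-0.05,0]], delta_rot=[[0,0,-0.017],[0,0,-0.033],[0,0,-0.05],[0,0,-0.066],[0,0,-0.083]])

```text
clock: 7.38
position: [0.45, -0.0083, 0.1901]
tool_rot: [-3.141, -0.0, 1.399]
force: [0.5, -0.7, -3.7]
grip_width: 0.0552
finger_force: 55.1
```

Call:
apply_moves(linear=[[0.07,0,0.01],[0.15,0,0.02],[0.22,-0.01,0.03],[0.3,-0.01,0.04],[0.37,-0.01,0.05]], delta_rot=[[0,0,-0.015],[0,0,-0.031],[0,0,-0.046],[0,0,-0.062],[0,0,-0.077]])

```text
clock: 7.8
position: [0.4554, 0.028, 0.1852]
tool_rot: [-3.141, -0.0, 1.56]
force: [0.3, -0.1, -3.4]
grip_width: 0.0549
finger_force: 55.1
```

Call:
apply_moves(linear=[[0,0.09,0.04],[0,0.18,0.08],[0,0.27,0.12],[0,0.36,0.16],[0,0.45,0.19]], delta_rot=[[0,0,0],[0,0,0],[0,0,0],[0,0,0],[0,0,0]])

```text
clock: 8.22
position: [0.5013, 0.0262, 0.1656]
tool_rot: [-3.141, 0.0, 1.556]
force: [-0.8, -0.0, -3.2]
grip_width: 0.0546
finger_force: 55.1
```

Call:
apply_moves(linear=[[0,0.12,0],[0,0.24,0],[0,0.36,0],[0,0.48,0],[0,0.6,0]], delta_rot=[[0,0,0],[0,0,0],[0,0,0],[0,0,0],[0,0,0]])

```text
clock: 8.63
position: [0.5615, 0.0253, 0.1659]
tool_rot: [-3.141, 0.0, 1.556]
force: [-0.1, -0.4, -3.3]
grip_width: 0.0548
finger_force: 55.0
```

```bash
python3 - <<'E'
from h import *
plan([(.61,.026,.1665,89.2),(.645,.026,.1665,89.2),(.656,.026,.1665,89.2)])
s=monitor.observe(); print(s['position'],s['tool_rot'])
im,P,_=grab('scene'); save('v0.png',cv2.resize(im[100:340,180:420],None,fx=2.4,fy=2.4))
E
```

```text
[ 0.01  0.48 -0.01] -0.0 -> [0.6095 0.0256 0.1669] 89.2
[0.01 0.35 0.  ] -0.0 -> [0.6445 0.0261 0.1669] 89.2
[0.   0.11 0.  ] -0.0 -> [0.6555 0.0259 0.1669] 89.2
[0.56148841 0.02532918 0.16585016] [-3.14126897e+00  8.35183302e-05  1.55599979e+00]
```

View pics/v0.png

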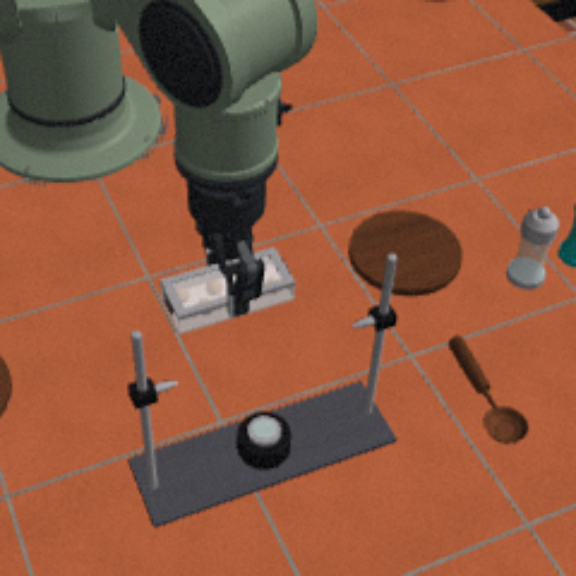

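The dish is level in front of the stand at (230,290), with clear passage between the pointers at (175,385) and (360,322). Moving in.

Call:
apply_moves(linear=[[0,0.1,0],[0,0.2,0],[0,0.3,0],[0.01,0.4,0],[0.01,0.48,-0.01]], delta_rot=[[0,0,0],[0,0,0],[0,0,0],[0,0,0],[0,0,0]])

```text
clock: 9.1
position: [0.6093, 0.0258, 0.1667]
tool_rot: [-3.141, 0.0, 1.556]
force: [0.4, 0.7, -2.9]
grip_width: 0.0549
finger_force: 55.1
```

Call:
apply_moves(linear=[[0,0.1,0],[0,0.2,0],[0,0.3,0],[0.01,0.4,0],[0.01,0.46,0]], delta_rot=[[0,0,0],[0,0,0],[0,0,0],[0,0,0],[0,0,0]])

```text
clock: 9.52
position: [0.6554, 0.0263, 0.1669]
tool_rot: [-3.141, -0.0, 1.556]
force: [-0.7, 0.1, -3.1]
grip_width: 0.0549
finger_force: 55.1
```

Call:
apply_moves(linear=[[0,0,0],[0,0,0],[0,0,0],[0,0,0],[0,0,0]], delta_rot=[[0,0,0],[0,0,0],[0,0,0],[0,0,0],[0,0,0]])

```text
clock: 9.93
position: [0.6541, 0.0263, 0.1674]
tool_rot: [3.142, 0.0, 1.557]
force: [-0.5, -0.7, -3.1]
grip_width: 0.0549
finger_force: 55.1
```

```bash
python3 - <<'E'
from h import *
s=monitor.observe(); p=s['position'];a=s['tool_rot'][2]; print(p,s['tool_rot'],s['force'])
for n in('scene','top'):
    im,P,_=grab(n); Q=P.reshape(-1,3); np.savez('v_'+n,im=im,P=P); save('v_'+n+'.png',cv2.resize(im[120:320,200:400],None,fx=3,fy=3))
    d=Q[:,:2]-p[:2]; L=d@[np.cos(a),np.sin(a)]; W=d@[np.sin(a),-np.cos(a)]
    m=(abs(W)<.024)&(abs(L)<.075)&(Q[:,2]>p[2]+.012)&(Q[:,2]<p[2]+.03)
    print(n,m.sum(),np.percentile(L[m],[0,1,50,99,100]).round(4),np.median(Q[m&(abs(L)>.03),2]).round(4))
    for lo,hi in((.085,.118),(-.118,-.085)):
        m=(L>lo)&(L<hi)&(abs(W)<.02)&(Q[:,2]>.165)&(Q[:,2]<.19)
        print('  tip',m.sum(),np.percentile(L[m],[1,99]).round(4),np.median(W[m]).round(4),np.median(Q[m,2]).round(4))
E
```

```text
[0.65414914 0.02628543 0.16743288] [3.14158415e+00 7.81940108e-05 1.55664473e+00] [-0.47349632 -0.65493622 -3.12154807]
scene 612 [-0.0671 -0.0662 -0.023   0.0654  0.0677] 0.1918
  tip 24 [0.0977 0.1167] 0.0041 0.1794
  tip 40 [-0.1176 -0.093 ] 0.0039 0.1798
top 322 [0.0108 0.0158 0.0434 0.0656 0.0657] 0.1917
  tip 27 [0.0968 0.1164] 0.0021 0.1791Traceback (most recent call last):
  File "<stdin>", line 10, in <module>
    return _quantile_unchecked(
        a, q, axis, out, overwrite_input, method, keepdims, weights)
    return _ureduce(a,
                    func=_quantile_ureduce_func,
    ...<5 lines>...
                    overwrite_input=overwrite_input,
                    method=method)
    r = func(a, **kwargs)
    result = _quantile(arr,
                       quantiles=q,
    ...<2 lines>...
                       out=out,
                       weights=wgt)
    slices_having_nans = np.isnan(arr[-1, ...])
                                  ~~~^^^^^^^^^
IndexError: index -1 is out of bounds for axis 0 with size 0
```

View pics/v_scene.png

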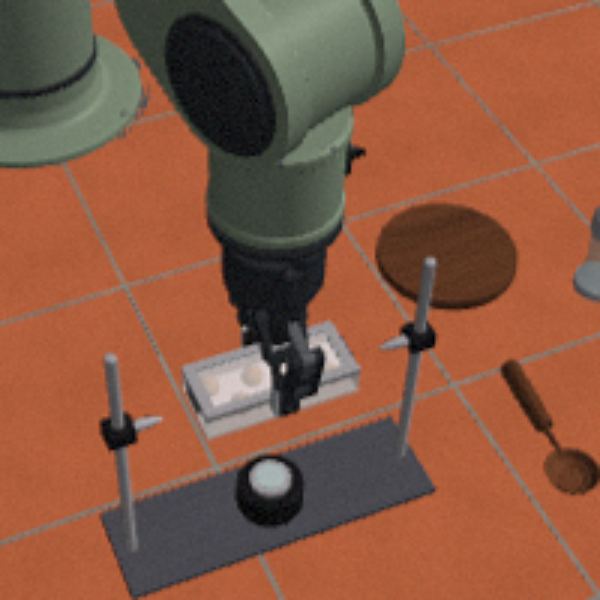

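The dish sits between the tips with a small offset: about 2 mm in x, 2 mm in y and 1.5 mm high. Trimming that, then holding about 3.7 s.

Call:
apply_moves(linear=[[0.01,0.01,0.01],[0.02,0.02,0.01],[0.02,0.02,0.01],[0.02,0.02,0.01],[0.02,0.02,0.01]], delta_rot=[[0,0,0],[0,0,0],[0,0,0],[0,0,0],[0,0,0]])

```text
clock: 10.45
position: [0.6564, 0.0283, 0.1663]
tool_rot: [-3.142, -0.0, 1.557]
force: [-0.1, -0.3, -2.7]
grip_width: 0.0549
finger_force: 55.1
```

Call:
apply_moves(linear=[[0,0,0],[0,0,0],[0,0,0],[0,0,0],[0,0,0]], delta_rot=[[0,0,0],[0,0,0],[0,0,0],[0,0,0],[0,0,0]])

```text
clock: 10.87
position: [0.6564, 0.0283, 0.1663]
tool_rot: [-3.142, 0.0, 1.557]
force: [1.4, -0.0, -4.0]
grip_width: 0.0552
finger_force: 55.1
```

Call:
apply_moves(linear=[[0,0,0],[0,0,0],[0,0,0],[0,0,0],[0,0,0]], delta_rot=[[0,0,0],[0,0,0],[0,0,0],[0,0,0],[0,0,0]])

```text
clock: 11.28
position: [0.6564, 0.0283, 0.1663]
tool_rot: [-3.142, -0.0, 1.557]
force: [0.1, -0.2, -3.1]
grip_width: 0.0551
finger_force: 55.1
```

Call:
apply_moves(linear=[[0,0,0],[0,0,0],[0,0,0],[0,0,0],[0,0,0]], delta_rot=[[0,0,0],[0,0,0],[0,0,0],[0,0,0],[0,0,0]])

```text
clock: 11.7
position: [0.6564, 0.0283, 0.1663]
tool_rot: [-3.142, -0.0, 1.557]
force: [0.2, -0.1, -3.4]
grip_width: 0.0547
finger_force: 55.1
```

Call:
apply_moves(linear=[[0,0,0],[0,0,0],[0,0,0],[0,0,0],[0,0,0]], delta_rot=[[0,0,0],[0,0,0],[0,0,0],[0,0,0],[0,0,0]])

```text
clock: 12.12
position: [0.6564, 0.0283, 0.1663]
tool_rot: [-3.142, 0.0, 1.557]
force: [0.4, -0.1, -4.3]
grip_width: 0.0551
finger_force: 55.1
```

Call:
apply_moves(linear=[[0,0,0],[0,0,0],[0,0,0],[0,0,0],[0,0,0]], delta_rot=[[0,0,0],[0,0,0],[0,0,0],[0,0,0],[0,0,0]])

```text
clock: 12.53
position: [0.6564, 0.0283, 0.1663]
tool_rot: [-3.142, -0.0, 1.557]
force: [-0.0, -0.4, -3.7]
grip_width: 0.0549
finger_force: 55.1
```

Call:
apply_moves(linear=[[0,0,0],[0,0,0],[0,0,0],[0,0,0],[0,0,0]], delta_rot=[[0,0,0],[0,0,0],[0,0,0],[0,0,0],[0,0,0]])

```text
clock: 12.95
position: [0.6564, 0.0283, 0.1663]
tool_rot: [-3.142, -0.0, 1.557]
force: [0.1, -1.3, -2.4]
grip_width: 0.0546
finger_force: 55.1
```

Call:
apply_moves(linear=[[0,0,0],[0,0,0],[0,0,0],[0,0,0],[0,0,0]], delta_rot=[[0,0,0],[0,0,0],[0,0,0],[0,0,0],[0,0,0]])

```text
clock: 13.37
position: [0.6564, 0.0283, 0.1663]
tool_rot: [-3.142, -0.0, 1.557]
force: [0.6, 0.3, -3.7]
grip_width: 0.0548
finger_force: 55.1
```

Call:
apply_moves(linear=[[0,0,0],[0,0,0],[0,0,0],[0,0,0],[0,0,0]], delta_rot=[[0,0,0],[0,0,0],[0,0,0],[0,0,0],[0,0,0]])

```text
clock: 13.78
position: [0.6564, 0.0283, 0.1663]
tool_rot: [-3.142, -0.0, 1.557]
force: [-0.1, 0.8, -3.1]
grip_width: 0.0549
finger_force: 55.1
```

Call:
apply_moves(linear=[[0,0,0],[0,0,0],[0,0,0],[0,0,0],[0,0,0]], delta_rot=[[0,0,0],[0,0,0],[0,0,0],[0,0,0],[0,0,0]])

```text
clock: 14.2
position: [0.6564, 0.0283, 0.1663]
tool_rot: [3.142, -0.0, 1.557]
force: [0.3, 0.1, -1.9]
grip_width: 0.0549
finger_force: 55.1
```

```bash
python3 - <<'E'
from h import *
import cv2
P=np.load('top.npz')['P']; Z=P[...,2]
for n in('top','scene'):
    P=np.load(n+'.npz')['P'].reshape(-1,3)
    m=(P[:,2]>.009)&(P[:,2]<.02)&(np.hypot(P[:,0]-.443,P[:,1]-.3255)<.085)
    print(n,m.sum(),cv2.minEnclosingCircle(P[m,:2].astype(np.float32)),np.median(P[m],0),(np.percentile(P[m],[1,99],axis=0).mean(0)))
plan([(.61,.027,.167,89.2),(.55,.027,.167,89.2),(.50,.035,.167,89.2),(.475,.11,.167,89.2),(.455,.2,.16,89.2),(.445,.28,.14,89.2),(.443,.3245,.11,89.2)])
E
```

```text
top 2166 ((0.4463133215904236, 0.32591986656188965), 0.07502514123916626) [0.4458288  0.32554063 0.01517832] [0.44664824 0.32546943 0.01475676]
scene 1177 ((0.4459104537963867, 0.32751545310020447), 0.07598548382520676) [0.44825805 0.32791125 0.01635014] [0.4468731  0.32643587 0.01509299]
[-0.02 -0.46 -0.01] -0.0 -> [0.6104 0.027  0.1673] 89.2
[-0.01 -0.6   0.  ] -0.0 -> [0.5504 0.0268 0.1673] 89.2
[ 0.07 -0.51  0.  ] -0.0 -> [0.4995 0.0345 0.1673] 89.2
[ 0.75 -0.26  0.  ] -0.0 -> [0.4746 0.1099 0.1673] 89.2
[ 0.9  -0.21  0.07] -0.0 -> [0.4548 0.2002 0.1603] 89.2
[ 0.8  -0.11  0.2 ] -0.0 -> [0.445  0.2803 0.1403] 89.2
[ 0.44 -0.03  0.3 ] -0.0 -> [0.4426 0.3244 0.1103] 89.2
```

Held 3.7 s. Carrying the dish out and over to trivet_left, whose centre is (0.446, 0.326).

Call:
apply_moves(linear=[[0,-0.06,0],[0,-0.14,0],[0,-0.24,0],[0,-0.35,0],[0,-0.46,0]], delta_rot=[[0,0,0],[0,0,0],[0,0,0],[0,0,0],[0,0,0]])

```text
clock: 14.62
position: [0.6092, 0.029, 0.1663]
tool_rot: [-3.141, 0.0, 1.557]
force: [0.3, -0.7, -3.6]
grip_width: 0.0551
finger_force: 55.1
```

Call:
apply_moves(linear=[[0,-0.12,0],[0,-0.24,0],[0,-0.36,0],[0,-0.48,0],[-0.01,-0.6,0]], delta_rot=[[0,0,0],[0,0,0],[0,0,0],[0,0,0],[0,0,0]])

```text
clock: 15.03
position: [0.549, 0.029, 0.1664]
tool_rot: [3.142, 0.0, 1.557]
force: [-0.2, 0.3, -2.1]
grip_width: 0.055
finger_force: 55.1
```

Call:
apply_moves(linear=[[0,-0.12,0],[0,-0.24,0],[0.01,-0.36,0],[0.03,-0.45,0],[0.07,-0.51,0]], delta_rot=[[0,0,0],[0,0,0],[0,0,0],[0,0,0],[0,0,0]])

```text
clock: 15.45
position: [0.4983, 0.0363, 0.1665]
tool_rot: [-3.142, 0.001, 1.556]
force: [1.1, 0.3, -3.4]
grip_width: 0.0551
finger_force: 55.1
```

Call:
apply_moves(linear=[[0.12,-0.06,0],[0.27,-0.11,0],[0.43,-0.16,0],[0.59,-0.21,0],[0.75,-0.26,0]], delta_rot=[[0,0,0],[0,0,0],[0,0,0],[0,0,0],[0,0,0]])

```text
clock: 15.87
position: [0.4742, 0.113, 0.1664]
tool_rot: [3.141, -0.0, 1.557]
force: [0.4, 1.7, -3.6]
grip_width: 0.0552
finger_force: 55.1
```

Call:
apply_moves(linear=[[0.18,-0.04,0.01],[0.36,-0.08,0.02],[0.54,-0.13,0.03],[0.72,-0.17,0.05],[0.9,-0.21,0.07]], delta_rot=[[0,0,0],[0,0,0],[0,0,0],[0,0,0],[0,0,0]])

```text
clock: 16.28
position: [0.4544, 0.2034, 0.1594]
tool_rot: [3.141, -0.0, 1.557]
force: [1.2, -0.2, -3.0]
grip_width: 0.0551
finger_force: 55.1
```

Call:
apply_moves(linear=[[0.17,-0.02,0.04],[0.34,-0.05,0.08],[0.5,-0.07,0.12],[0.66,-0.09,0.16],[0.8,-0.11,0.2]], delta_rot=[[0,0,0],[0,0,0],[0,0,0],[0,0,0],[0,0,0]])

```text
clock: 16.7
position: [0.4445, 0.2838, 0.1392]
tool_rot: [3.141, -0.001, 1.557]
force: [-0.1, 0.8, -3.0]
grip_width: 0.0547
finger_force: 55.1
```

Call:
apply_moves(linear=[[0.12,0,0.06],[0.24,0,0.12],[0.36,0,0.18],[0.44,0,0.24],[0.45,0,0.3]], delta_rot=[[0,0,0],[0,0,0],[0,0,0],[0,0,0],[0,0,0]])

```text
clock: 17.12
position: [0.4454, 0.329, 0.1086]
tool_rot: [-3.141, -0.001, 1.558]
force: [-0.0, -0.2, -3.1]
grip_width: 0.0551
finger_force: 55.1
```

```bash
python3 - <<'E'
from h import *
s=monitor.observe(); p=s['position'];a=s['tool_rot'][2]; print(p,s['tool_rot'],s['force'],s['qpos'].round(2))
for n in('top','scene'):
    im,P,_=grab(n); Q=P.reshape(-1,3); save('t_'+n+'.png',cv2.resize(im[130:330,60:310] if n=='top' else im[120:320,250:500],None,fx=3,fy=3))
    d=Q[:,:2]-p[:2]; L=d@[np.cos(a),np.sin(a)]; W=d@[np.sin(a),-np.cos(a)]
    m=(abs(W)<.024)&(abs(L)<.08)&(Q[:,2]>p[2]+.012)&(Q[:,2]<p[2]+.03)
    print(n,m.sum(),np.percentile(L[m],[0,1,50,99,100]).round(4),np.median(Q[m&(abs(L)>.03),2]).round(4))
plan([(.445,.325,.05,89.2),(.445,.325,.025,89.2),(.445,.325,.018,89.2)])
E
```

```text
[0.44540991 0.32904611 0.10863763] [-3.14141073e+00 -8.66190581e-04  1.55785056e+00] [-0.04047793 -0.16247144 -3.05015035] [-0.4   0.61 -0.47  1.87  0.39  0.75 -1.11]
top 12 [-0.0668 -0.0668 -0.0639 -0.0545 -0.0541] 0.1314
scene 319 [-0.0687 -0.068  -0.0303  0.0611  0.0636] 0.1326
[-0.02 -0.    0.58] 0.0 -> [0.4451 0.3249 0.0501] 89.2
[ 0.   -0.    0.25] 0.0 -> [0.4451 0.3249 0.0251] 89.2
[ 0.   -0.    0.07] 0.0 -> [0.4451 0.3249 0.0181] 89.2
```

View pics/t_scene.png

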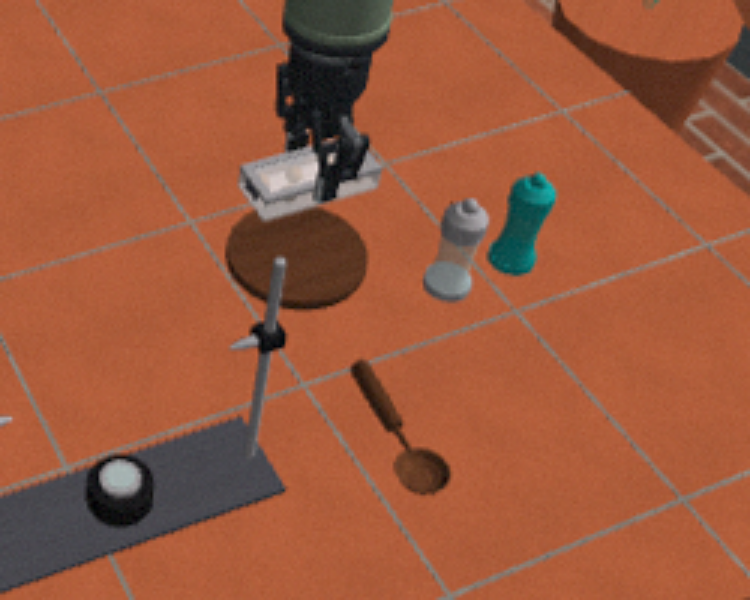

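Dish is level above the left trivet (trivet at (297,255)); grinder and spoon are undisturbed. Lowering gently.

Call:
apply_moves(linear=[[0,0,0.12],[-0.01,0,0.25],[-0.01,0,0.38],[-0.02,0,0.5],[-0.02,0,0.58]], delta_rot=[[0,0,0],[0,0,0],[0,0,0],[0,0,0],[0,0,0]])

```text
clock: 17.63
position: [0.4454, 0.3244, 0.0496]
tool_rot: [-3.141, 0.001, 1.556]
force: [0.4, -0.2, -2.8]
grip_width: 0.0547
finger_force: 55.1
```

Call:
apply_moves(linear=[[0,0,0.06],[0,0,0.12],[0,0,0.18],[0,0,0.24],[0,0,0.28]], delta_rot=[[0,0,0],[0,0,0],[0,0,0],[0,0,0],[0,0,0]])

```text
clock: 18.05
position: [0.4456, 0.3254, 0.0227]
tool_rot: [-3.142, -0.0, 1.557]
force: [-0.2, -0.4, -2.9]
grip_width: 0.0544
finger_force: 55.1
```

Call:
apply_moves(linear=[[0,0,0.01],[0,0,0.01],[0,0,0.02],[0,0,0.02],[0,0,0.02]], delta_rot=[[0,0,0],[0,0,0],[0,0,0],[0,0,0],[0,0,0]])

```text
clock: 18.47
position: [0.4457, 0.3254, 0.0215]
tool_rot: [3.141, -0.0, 1.557]
force: [-0.3, -0.8, -4.3]
grip_width: 0.0552
finger_force: 55.1
```

Call:
apply_moves(linear=[[0,0,0.01],[0,0,0.01],[0,0,0.02],[0,0,0.02],[0,0,0.02]], delta_rot=[[0,0,0],[0,0,0],[0,0,0],[0,0,0],[0,0,0]])

```text
clock: 18.88
position: [0.4456, 0.3253, 0.0193]
tool_rot: [-3.142, 0.0, 1.557]
force: [0.2, 0.4, -3.6]
grip_width: 0.0548
finger_force: 55.1
```

Call:
apply_moves(linear=[[0,0,0.01],[0,0,0.01],[0,0,0.01],[0,0,0.01],[0,0,0.01]], delta_rot=[[0,0,0],[0,0,0],[0,0,0],[0,0,0],[0,0,0]])

```text
clock: 19.3
position: [0.4457, 0.3254, 0.0185]
tool_rot: [3.141, -0.0, 1.557]
force: [-1.1, -1.0, 4.4]
grip_width: 0.055
finger_force: 56.0
```

Contact (force z +4.4 N). Releasing and retreating upward.

Call:
apply_moves(linear=[[0,0,0],[0,0,0],[0,0,0],[0,0,0],[0,0,0]], delta_rot=[[0,0,0],[0,0,0],[0,0,0],[0,0,0],[0,0,0]], gripper=1)

```text
clock: 19.72
position: [0.4456, 0.3253, 0.0183]
tool_rot: [-3.142, -0.0, 1.557]
force: [0.2, 0.4, -0.7]
grip_width: 0.0854
finger_force: 0.0
```

Call:
apply_moves(linear=[[0,0,0],[0,0,0],[0,0,0],[0,0,0],[0,0,0]], delta_rot=[[0,0,0],[0,0,0],[0,0,0],[0,0,0],[0,0,0]])

```text
clock: 20.13
position: [0.4456, 0.3253, 0.0183]
tool_rot: [3.142, -0.0, 1.557]
force: [1.1, 0.5, -0.1]
grip_width: 0.0855
finger_force: 0.0
```

Call:
apply_moves(linear=[[0,0,-0.1],[0,0,-0.25],[0,0,-0.4],[0,0,-0.6],[0,0,-0.8]], delta_rot=[[0,0,0],[0,0,0],[0,0,0],[0,0,0],[0,0,0]])

```text
clock: 20.55
position: [0.4454, 0.3252, 0.0997]
tool_rot: [-3.141, 0.0, 1.557]
force: [1.3, 0.2, 0.1]
grip_width: 0.0854
finger_force: 0.0
```

Call:
apply_moves(linear=[[0,0,-0.2],[0,0,-0.4],[0,0,-0.6],[0,0,-0.8],[0,0,-0.8]], delta_rot=[[0,0,0],[0,0,0],[0,0,0],[0,0,0],[0,0,0]])

```text
clock: 20.97
position: [0.4466, 0.3264, 0.1825]
tool_rot: [3.138, -0.003, 1.557]
force: [0.1, -0.4, 0.4]
grip_width: 0.0855
finger_force: 0.0
```

```bash
python3 - <<'E'
from h import *
for n in('wrist','scene'):
    im,P,s=grab(n); Q=P.reshape(-1,3); save('e_'+n+'.png',im)
    m=(Q[:,2]>.03)&(Q[:,2]<.055)&(np.hypot(Q[:,0]-.446,Q[:,1]-.326)<.085); q=Q[m]
    print(n,m.sum(),np.median(q,0).round(4),cv2.minAreaRect(q[:,:2].astype(np.float32)))
    g=Q[(Q[:,2]>.03)&(Q[:,2]<.14)&(np.hypot(Q[:,0]-.5376,Q[:,1]-.4441)<.035)]; print(' grinder',len(g),g.max(0) if len(g) else '')
E
```

```text
wrist 7428 [0.4464 0.3327 0.0397] ((0.4462719261646271, 0.3262861371040344), (0.13357985019683838, 0.056117016822099686), 89.17632293701172)
 grinder 4796 [0.56290249 0.47617549 0.12200118]
scene 649 [0.4493 0.3235 0.0433] ((0.4460657835006714, 0.3256657123565674), (0.1374455988407135, 0.061800867319107056), 88.9458999633789)
 grinder 337 [0.56394422 0.47092594 0.1253587 ]
```

View pics/e_scene.png

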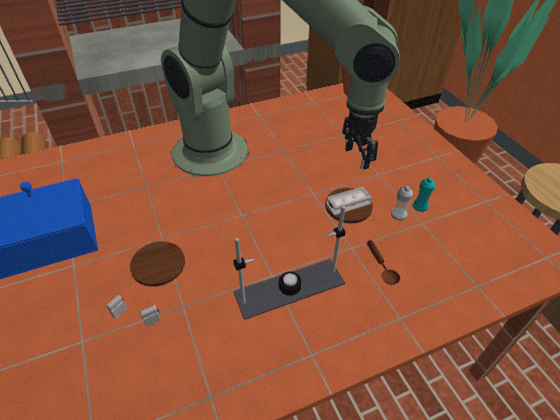

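The dish lies on the left trivet at (349,201), with its centre at (0.446, 0.326). Grinder (403,202), lighters (117,307)/(150,315) and spoon (383,262) are unmoved, and the arm is clear. Handing in.

```bash
python3 -c "
from workcell import workorder
print(workorder.job_done())"
```

```text
the job is handed in; nothing more can be done
None
```

The job is handed in, though no verdict came back: the dish was held still in the viewing pose for about 3.7 s, then set down and released on the left trivet beside the glass grinder. It lies within about 1 mm of the measured trivet centre; grinder, lighter and spoon look unmoved.

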